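Shut the test-tile wagon's drawer, unlatch its hitch and hold the tongue raised

ROBOT

A 6-joint arm with a two-finger parallel gripper is mounted at the origin on the work surface. World frame = base frame: x ahead of the robot, y to its left, z up, the work surface at z = 0. Lengths are in m, angles in rad, forces in N, time in s.
With the tool pointing down it reaches from about 0.325 to 0.85 m from the base axis. Payload 4.4 kg.
Tool frame: the origin (TCP) lies between the finger pads; the fingertips stand 14 mm ahead of it and the grasp point (between the pads) lies 5 mm behind it (manip.tip_extent is the distance from the TCP to the fingertips, in m); z points along the fingers, y is the direction in which the jaws open and shut (so a half turn about z gives the same grasp; the last joint's range is limited). The gripper opens to 94 mm and grips with 3 to 60 N. Pads are 16 mm wide; open, the fingers measure 119 mm over their backs; the gripper's body (75 mm by 177 mm) begins 78 mm behind the grasp point.
Start: joints at [-1.466, 0.207, 1.542, -0, 1.393, -0.15], TCP at [0.145, -0.556, 0.189] pointing down, gripper open.
Joint ranges: [-2.73, 2.73], [-0.86, 2.22], [0.23, 2.46], [-1.11, 4.25], [0.08, 2.63], [-2.82, 2.82]. Speed limits (rad/s): [2.79, 2.79, 3.14, 3.14, 3.14, 3.14].

INTERFACE

Orientations are given as a rotation vector (axis times angle).
In Python, from station import manip gives the robot as it stands.
- The arm moves only by the tool step_arm, never from a script. Its argument "rows" is a list that holds one entry, the list of rows, each a list of 7 numbers: the opening, from 0 (shut) to 1 (fully open), then the shift along the tool's x, y, z in m, then the turn, a rotation vector about the tool's x, y, z in degrees. A call has 1 to 8 rows; each row is the pose to reach, as a shift and turn from the pose measured when the call began, along the tool's axes at that moment; what a row does not reach only later rows make up. A row lasts 1/10 s, in which the tool goes at most 50 mm and 8.59 degrees, less where a joint would pass 70% of its speed; a pose out of reach is approached as far as the arm can. A call with a gripper value outside its range is refused whole. The fingers move at their own pace and stop on an object; the grip force is fixed at half the most. Time passes only in rows, so rows that repeat a pose let the fingers close. It gives the time, the measured TCP pose, the force and the opening at its end, in the units of the state.
- manip.state(): the state, without advancing time (a new reading comes with each control period).
- manip.read_camera(name): name is "scene" or "top" or "wrist"; returns the picture (480x640x3 uint8, red, green, blue); there is no depth.
- manip.camera_model(name): a dict with "K" (3x3 intrinsics, pixels), "origin" and "attitude" of the camera in the world. Camera axes: x right, y up, looking along -z (the intrinsics and any distortion apply to the point x, -y, -z); pixel columns grow to the right and rows downward; lengths in m; the calibration is good to about 2 mm. The wrist camera is an equidistant fisheye: a pixel r from the principal point sees the ray r / f radians off the axis. A picture is of the moment at which its call begins: read the wrist's pose just before it. camera_model takes no time and is no camera call; for the wrist camera it gives the pose at the moment of the call.
- manip.hand_in(): hands the job in, once; it reports no verdict.
The state is a dict: "clock": time; "joint_positions": joint angles; "joint_velocities": joint speeds; "tau": joint torques, N m; "eef_pos": TCP position; "tool_rot": TCP orientation; "contact_force": force on the tool from outside, world axes, zero at the start; "ft_torque": the same for the moment, N m; "grip_width": finger opening in m.
Only numpy, scipy, OpenCV 4.12 (cv2) and the standard library are available. Lean on these libraries where they do the work, as an engineer would, in place of code of your own. Each camera call takes 0.05 s, during which the arm holds its last target.

TASK

Close up the little tile wagon and unhitch it: first push its drawer fully shut, then take the red knob of the hitch latch, pull the latch sideways against its spring, away from the tongue, and lift the tongue off the ball until the coupler is about 8 cm above its seat. Finish while still holding the tongue raised there, steady in the grip, and leave everything else on the bench where it stands.

Things in the scene. Friction and masses are not known exactly. Their poses are not given: they have to be found in the camera images.
- wagon: Fixed rig: blue and plywood wagon (does not roll) and the ball mount bolted in front of it (yellow foot). Origin on the bench, mid rig; -x is the front, to which drawer and latch pull; +y runs from hitch to wagon. In mm: ball at (0,-180,85); tongue pivot (0,18,85), axis x; deck x +-95, y 25 to 260, top 78; chest on it x -70 to 90, y 44 to 180, top 150, drawer front at x -80 when shut.
- drawer (a joint): How far the chest's green-fronted drawer is out, m: 0 fully shut, 0.075 fully out; slides along the wagon's -x. Starts partly open; about 1.5 N of friction, no spring; it meets a firm stop when shut.
- drawer_lip (a point): Middle of the front edge of the drawer's steel finger lip, a bar 119 mm long (wagon's y), 8 mm high, its centre 137 mm above the bench, standing 14 mm out from the top of the 54 mm high green front. Moves with the drawer; shut, it is at x -94, y 112 mm in the wagon's axes. Push lip or front along the wagon's +x to shut the drawer.
- latch (a joint): Latch slide on the coupler, m: 0 at rest (jaw under the ball, tongue locked), 0.018 at its stop, pulled along the wagon's -x. The spring pulls back with 4 N at 0, 8 N at the stop. The tongue is free from about 11 mm on (14 is safe); keep the latch out until the coupler has risen 25 mm. It rides on the coupler, so lifting the knob lifts the tongue.
- latch_knob (a point): Centre of the latch's red knob, an upright disc 32 mm in diameter, 14 mm thick, axis along the wagon's x (pull direction). Tongue down: 139 mm above the bench; latch at rest: 66 mm to the -x side of the ball. Pinch its flat faces from above, fingers closing along the wagon's x; 31 mm free beside it to the coupler (top 125 mm). As the tongue rises the disc may turn between the fingers.
- drawbar: The grey tongue (bar 28 mm wide, top at 100 mm) with its coupler head (56 x 62 mm, top 116 mm, bolt cap to 125 mm) at the free end. Origin on the pivot axis; its -y points along the tongue; the socket centre is 198 mm from the pivot. Weighs 0.4 to 0.75 kg in all, 2 to 5 N to lift at the knob.
- tongue (a joint): Angle of the tongue in rad: 0 seated on the ball (level), grows as the coupler end rises, stop at 1.1. The coupler rises 198 mm x sin(angle): 80 mm is 0.42 rad. It falls back if let go.
- socket (a point): Centre of the coupler's socket, on the ball's centre (85 mm above the bench) when seated. Rises with the tongue.
- ball (a point): Centre of the fixed steel hitch ball, 40 mm in diameter, 85 mm above the bench, on a 14 mm neck.
- grit_jar: Bystander: glass jar of grit with a brass lid, 72 mm across, 99 mm high, on the bench behind the tongue (wagon's +x side). Origin at the centre of its underside. Leave it.
- glaze_jar: Bystander: small glass jar with a white lid, 44 mm across, 69 mm high, on the wagon's deck beside the chest. Origin at the centre of its underside. Leave it.
- carved_tile: Bystander: pale carved clay tile 150 x 150 x 12 mm lying in front of the rig. Origin at the centre of its underside. Leave it.
- carver: Bystander: carving tool with a wooden handle, 170 mm long, lying on the bench. Leave it.
- bowl: Bystander: white ceramic bowl 130 mm across, 50 mm high, on the right of the bench. Origin at the centre of its underside. Leave it.
- pail: Bystander: white lidded pail 202 mm across, 174 mm high, on the left of the bench. Origin at the centre of its underside. Leave it.

How it is judged:
On the way, in this order (a step that is already met when the one before it is completed fails the run):
1. the drawer is pushed fully shut (value of joint drawer below 0.004 m and value of joint tongue below 0.05 rad), for 0.2 s.
2. the latch is pulled out sideways while the tongue is still down (value of joint latch above 0.008 m and value of joint tongue below 0.06 rad), for 0.05 s.
3. the tongue is lifted off the ball (value of joint tongue above 0.3 rad), for 0.2 s.
At the end, for the whole second after the job is handed in: Drawer within 4 mm of shut; tongue angle between 0.30 and 0.65 rad (coupler about 58 to 120 mm above its seat) and still (under 0.08 rad/s), carried by the robot's grip (over 0.5 N of contact); every other thing on the bench within 30 mm of where it was (value of joint drawer below 0.004 m and value of joint tongue between 0.3 and 0.65 rad and contact force between any of the fingers, the arm and drawbar above 0.5 N and velocity of joint tongue between -0.08 and 0.08 rad/s and distance of each of grit_jar, glaze_jar, carved_tile, carver, bowl, pail from where it was at the start of the episode below 0.03 m); the arm keeps its last pose, push and grip.
It fails at once if another thing on the bench is disturbed (moved 30 mm or more) (distance of any of grit_jar, glaze_jar, carved_tile, carver, bowl, pail from where it was at the start of the episode above 0.03 m).
It also fails if it takes over 46 s, if anything falls off the work surface, if the arm or the gripper's body presses on something with over 40 N, if the wrist force passes 120 N, or if a joint passes its speed limit or range.

## Working session

There is one attempt and no reset: what is moved stays moved. The work goes in short steps, Python scripts to look and compute and a tool call to move; the robot and the scene stay as the last step left them, time stands still between calls to the robot, and variables do not carry over. Pictures are saved under pics/ and viewed, and the job is handed in when it is done.

Besides the shell and the picture viewer there is one more tool, called after "Request:" as name([rows], argument=value, ...), one row to a line, values as JSON. step_arm: Moves the arm, as the interface text tells. Its arguments: {"type":"object","properties":{"rows":{"type":"array"}},"required":["rows"]}

```bash
ls; mkdir -p pics
python3 - <<'E'
from station import manip
import cv2
print(manip.state())
for n in("scene","top","wrist"):
    m=manip.camera_model(n);print(n,m)
    cv2.imwrite(f"pics/{n}0.png",manip.read_camera(n)[:,:,::-1])
E
```

```text
pics
{'clock': 0.0, 'joint_positions': array([-1.46651662e+00,  2.07440096e-01,  1.54293698e+00, -1.94510502e-05,
        1.39348855e+00, -1.50507249e-01]), 'joint_velocities': array([0.00023077, 0.00051775, 0.00113503, 0.00039251, 0.00139333,
       0.00016832]), 'tau': array([-1.56289643e-03, -3.70888352e+01, -2.81413311e+01,  6.95626438e-02,
        3.62822099e-02, -1.62139936e-04]), 'eef_pos': array([ 0.14481235, -0.55559721,  0.1875875 ]), 'tool_rot': array([-3.11387942e+00, -3.98853378e-01, -5.24193260e-05]), 'contact_force': array([ 0.51403567, -0.93063075, -0.63276662]), 'ft_torque': array([0.02340796, 0.01195479, 0.00836174]), 'grip_width': 0.09394883524391935}
scene {'K': array([[453.17342607,   0.        , 312.01982688],
       [  0.        , 453.17342607, 237.88299583],
       [  0.        ,   0.        ,   1.        ]]), 'origin': array([ 1.29323531, -0.4965915 ,  0.93336641]), 'attitude': array([0.74971636, 0.37606976, 0.86757011])}
top {'K': array([[495.79991385,   0.        , 316.33621672],
       [  0.        , 495.79991385, 237.14923551],
       [  0.        ,   0.        ,   1.        ]]), 'origin': array([0.39553392, 0.03889115, 1.29421386]), 'attitude': array([ 0.11040362, -0.11891165, -1.53929293])}
wrist {'K': array([[371.64829954,   0.        , 322.3389833 ],
       [  0.        , 371.64829954, 247.52983269],
       [  0.        ,   0.        ,   1.        ]]), 'origin': array([ 0.21487631, -0.53862223,  0.38325987]), 'attitude': array([-0.21386694,  0.17026199, -1.30820154])}
```

View pics/scene0.png

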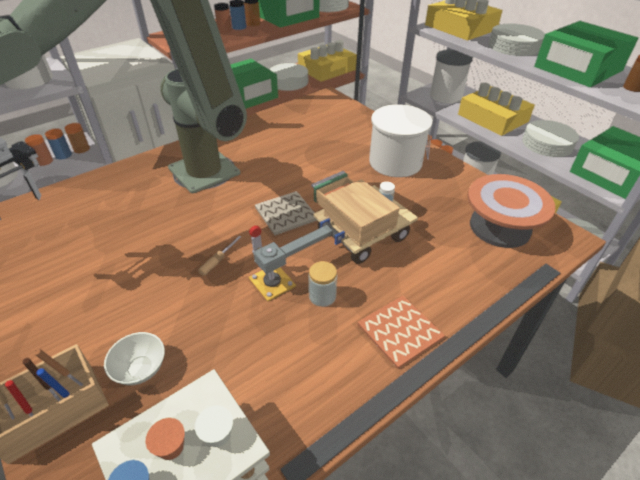

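View pics/top0.png

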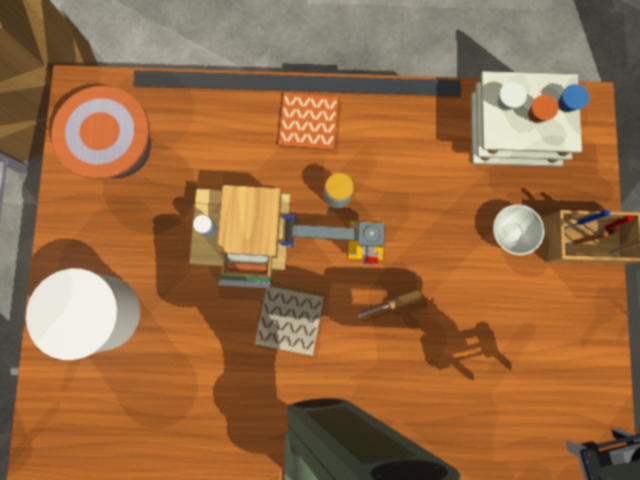

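View pics/wrist0.png

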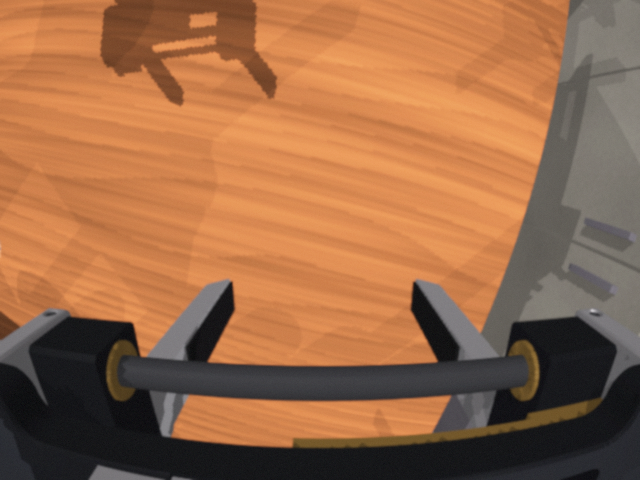

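The scene view shows the knob near (256,232) and the drawer front near (331,181). In the top view the knob is near (371,260) and the drawer lip near (245,282). I'll zoom in and measure these.

```bash
cat > h.py <<'E'
import numpy as np, cv2
from scipy.spatial.transform import Rotation as R
from station import manip
def ray(n,u,v,m=None):
    m=m or manip.camera_model(n);K=m["K"]
    x=(u-K[0,2])/K[0,0];y=(v-K[1,2])/K[1,1]
    if n=="wrist":
        r=np.hypot(x,y);d=np.array([x/r*np.sin(r),-y/r*np.sin(r),-np.cos(r)]) if r>0 else np.array([0,0,-1.])
    else: d=np.array([x,-y,-1.]);d/=np.linalg.norm(d)
    return np.array(m["origin"]),R.from_rotvec(m["attitude"]).apply(d)
def plane(n,u,v,z,m=None):
    o,d=ray(n,u,v,m);return o+d*(z-o[2])/d[2]
def tri(rs):
    A=np.zeros((3,3));b=np.zeros(3)
    for o,d in rs:
        P=np.eye(3)-np.outer(d,d);A+=P;b+=P@o
    p=np.linalg.solve(A,b);return p,[np.linalg.norm((np.eye(3)-np.outer(d,d))@(p-o)) for o,d in rs]
def proj(n,p,m=None):
    m=m or manip.camera_model(n);q=R.from_rotvec(m["attitude"]).inv().apply(np.array(p)-m["origin"]);x,y,z=q[0],-q[1],-q[2]
    if n=="wrist":
        r=np.hypot(x,y);t=np.arctan2(r,z);x,y=x/r*t,y/r*t
    else:x,y=x/z,y/z
    return m["K"][0,0]*x+m["K"][0,2],m["K"][1,1]*y+m["K"][1,2]
E
python3 - <<'E'
from h import *
t=cv2.imread("pics/top0.png");s=cv2.imread("pics/scene0.png")
cv2.imwrite("pics/topz.png",cv2.resize(t[170:320,180:400],None,fx=3.6,fy=3.6,interpolation=cv2.INTER_CUBIC))
cv2.imwrite("pics/scenez.png",cv2.resize(s[160:310,230:430],None,fx=4,fy=4,interpolation=cv2.INTER_CUBIC))
for n,i,b in(("top",t,(355,240,400,280)),("scene",s,(240,220,270,245))):
    h=cv2.cvtColor(i,cv2.COLOR_BGR2HSV);m=((h[...,0]<5)|(h[...,0]>174))&(h[...,1]>150)&(h[...,2]>70)
    k=np.zeros_like(m);k[b[1]:b[3],b[0]:b[2]]=1;m&=k;y,x=np.nonzero(m);print(n,len(x),x.mean(),y.mean(),x.min(),x.max(),y.min(),y.max())
E
```

```text
top 61 370.21311475409834 259.72131147540983 365 376 257 262
scene 91 254.63736263736263 230.72527472527472 249 260 226 235
```

View pics/topz.png

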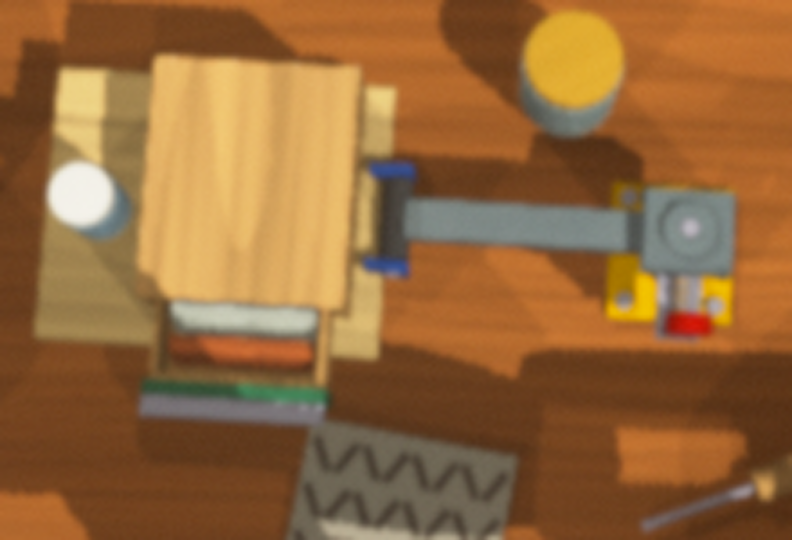

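View pics/scenez.png

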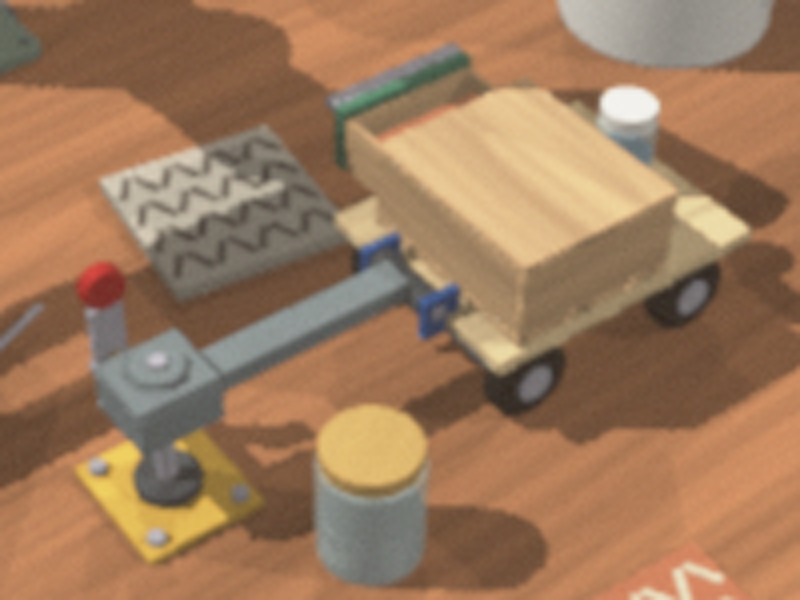

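Run:
```python
from h import *
np.set_printoptions(precision=4,suppress=True)
T=lambda x,y:(x/3.6+180-.36,y/3.6+170-.36)
S=lambda x,y:(x/4+230-.4,y/4+160-.4)
cap=plane("top",*T(690,228),.125);print("cap",cap,plane("scene",*S(158,358),.125),tri([ray("top",*T(690,228)),ray("scene",*S(158,358))]))
print("knob",tri([ray("top",370.3,259.7),ray("scene",254.7,230.8)]),plane("scene",254.7,230.8,.139), plane("top",370.3,259.7,.148))
for n,p,z in(("lipL",(140,413),.139),("lipR",(325,422),.139),("greenL",(145,380),.141),("chBL",(152,57),.15),("chBR",(360,66),.15),("chFR",(345,308),.15),("chFL",(138,292),.15),("barR",(625,225),.1),("barL",(410,219),.1)): print(n,plane("top",*T(*p),z))
print("slipL",tri([ray("top",*T(142,400)),ray("scene",*S(458,48))]),"R",tri([ray("top",*T(325,410)),ray("scene",*S(332,102))]))
c=[plane("top",*T(*p),.15) for p in((152,57),(360,66),(345,308))]
print(np.linalg.norm(c[0]-c[1]),np.linalg.norm(c[1]-c[2]))
```

```text
cap [ 0.5821 -0.096   0.125 ] [ 0.5809 -0.0956  0.125 ] (array([ 0.5819, -0.096 ,  0.126 ]), [np.float64(0.0001035102151931879), np.float64(0.00010351021519318885)])
knob (array([ 0.5157, -0.0941,  0.1394]), [np.float64(0.0015792802031263044), np.float64(0.001579280203126377)]) [ 0.5144 -0.0953  0.139 ] [ 0.5155 -0.0918  0.148 ]
lipL [0.4489 0.2587 0.139 ]
lipR [0.4465 0.1394 0.139 ]
greenL [0.4701 0.2563 0.141 ]
chBL [0.6816 0.2619 0.15  ]
chBR [0.6796 0.1251 0.15  ]
chFR [0.5195 0.1286 0.15  ]
chFL [0.526  0.2623 0.15  ]
barR [ 0.5869 -0.0548  0.1   ]
barL [0.5868 0.0909 0.1   ]
slipL (array([0.4567, 0.2567, 0.1412]), [np.float64(0.0008712665294102629), np.float64(0.0008712665294103912)]) R (array([0.454 , 0.1392, 0.1428]), [np.float64(0.0001436466652974496), np.float64(0.00014364666529744765)])
0.13680721080473707 0.16012474778621816
```

```bash
cat >> h.py <<'E'
YAW=-1.1
def target(p,yaw=YAW):
    """print shift (tool axes) and turn (deg, tool axes) to world TCP p, tool y at world angle yaw, pointing down"""
    s=manip.state();Rc=R.from_rotvec(s["tool_rot"])
    a=np.radians(yaw);y=np.array([np.cos(a),np.sin(a),0]);z=np.array([0,0,-1.]);Rt=R.from_matrix(np.stack([np.cross(y,z),y,z],1))
    print("t",round(s["clock"],2),"pos",np.round(s["eef_pos"],4),"F",np.round(s["contact_force"],1),"w",round(s["grip_width"],4))
    print("shift",np.round(Rc.inv().apply(np.array(p)-s["eef_pos"]),4),"turn",np.round(np.degrees((Rc.inv()*Rt).as_rotvec()),2))
E
python3 -c "
from h import *
target((.36,-.28,.22))"
```

```text
t 0.15 pos [ 0.1449 -0.5558  0.1879] F [ 0.9 -0.4  0.2] w 0.0938
shift [ 0.2777 -0.2127 -0.0317] turn [-7.00e-02 -8.00e-02 -7.43e+01]
```

Request:
step_arm([
  [[0.3,0.278,-0.213,-0.032,0,0,-74.3],[0,0.278,-0.213,-0.032,0,0,-74.3],[0,0.278,-0.213,-0.032,0,0,-74.3],[0,0.278,-0.213,-0.032,0,0,-74.3],[0,0.278,-0.213,-0.032,0,0,-74.3],[0,0.278,-0.213,-0.032,0,0,-74.3],[0,0.278,-0.213,-0.032,0,0,-74.3],[0,0.278,-0.213,-0.032,0,0,-74.3]],
])

```text
clock: 0.95
eef_pos: [0.3631, -0.2751, 0.2208]
tool_rot: [-2.331, -2.105, -0.005]
contact_force: [-0.3, -0.8, 0.2]
grip_width: 0.0337
```

```bash
python3 -c "
from h import *
target((.385,.198,.22))"
```

```text
t 0.95 pos [ 0.3631 -0.2751  0.2208] F [-0.3 -0.8  0.2] w 0.0337
shift [ 0.4729 -0.0265  0.0022] turn [ 0.1  -0.17 -4.75]
```

Request:
step_arm([
  [[0,0.473,-0.026,0.002,0,0,-4.8],[0,0.473,-0.026,0.002,0,0,-4.8],[0,0.473,-0.026,0.002,0,0,-4.8],[0,0.473,-0.026,0.002,0,0,-4.8],[0,0.473,-0.026,0.002,0,0,-4.8],[0,0.473,-0.026,0.002,0,0,-4.8],[0,0.473,-0.026,0.002,0,0,-4.8],[0,0.473,-0.026,0.002,0,0,-4.8]],
])

```text
clock: 1.75
eef_pos: [0.3809, 0.1218, 0.2203]
tool_rot: [2.242, 2.201, 0.006]
contact_force: [1.0, -0.4, 0.7]
grip_width: 0.0006
```

```bash
python3 -c "
from h import *
target((.40,.198,.122))"
```

```text
t 1.75 pos [0.3809 0.1218 0.2203] F [ 1.  -0.4  0.7] w 0.0006
shift [0.0763 0.0174 0.0985] turn [ 0.16 -0.16  0.05]
```

Request:
step_arm([
  [[0,0.076,0.017,0.098,0,0,0],[0,0.076,0.017,0.098,0,0,0],[0,0.076,0.017,0.098,0,0,0],[0,0.076,0.017,0.098,0,0,0]],
])

```text
clock: 2.15
eef_pos: [0.3962, 0.1985, 0.1189]
tool_rot: [-2.235, -2.202, 0.005]
contact_force: [-0.9, -0.8, -0.6]
grip_width: 0.0008
```

Run:
```python
from h import *
target((.475,.198,.122))
cv2.imwrite("pics/top1.png",cv2.resize(manip.read_camera("top")[170:320,180:400,::-1],None,fx=3.6,fy=3.6,interpolation=cv2.INTER_CUBIC))
```

```text
t 2.15 pos [0.3962 0.1985 0.1189] F [-0.9 -0.8 -0.6] w 0.0008
shift [ 0.0007  0.0788 -0.0035] turn [-0.3  -0.04  0.24]
```

View pics/top1.png

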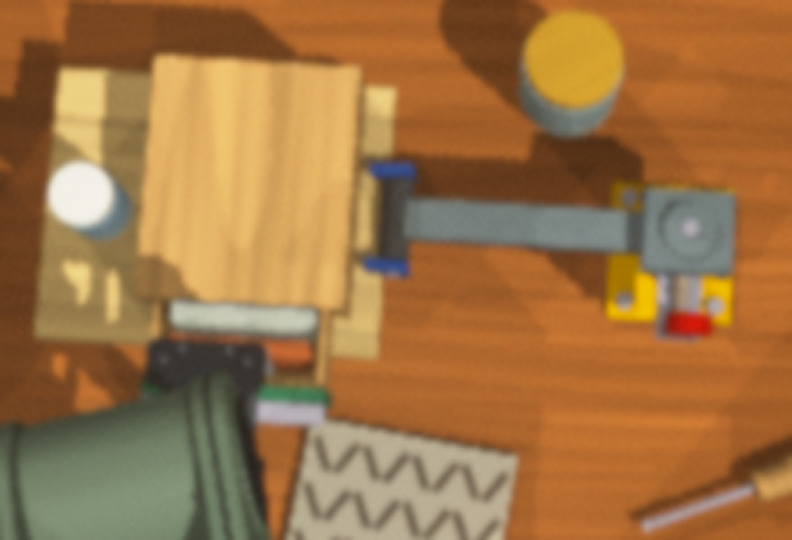

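The tool stands in front of the lip, which is still open, right edge near (325,415). I'll push it slowly.

Request:
step_arm([
  [[0,0,0.02,-0.003,0,0,0],[0,0,0.035,-0.003,0,0,0],[0,0,0.045,-0.003,0,0,0],[0,0,0.055,-0.003,0,0,0],[0,0,0.063,-0.003,0,0,0],[0,0,0.07,-0.003,0,0,0],[0,0,0.075,-0.003,0,0,0],[0,0,0.079,-0.003,0,0,0]],
])

```text
clock: 3.0
eef_pos: [0.4774, 0.1959, 0.1246]
tool_rot: [-2.239, -2.203, 0.001]
contact_force: [-2.3, -2.6, 5.8]
grip_width: 0.0006
```

Request:
step_arm([
  [[0,0,0.004,0,0,0,0],[0,0,0.006,0,0,0,0],[0,0,0.008,0,0,0,0]],
])

```text
clock: 3.3
eef_pos: [0.4852, 0.1959, 0.1246]
tool_rot: [-2.238, -2.203, 0.002]
contact_force: [-2.1, -0.6, 3.2]
grip_width: 0.0005
```

Run:
```python
from h import *
target((.49,.196,.122))
cv2.imwrite("pics/s2.png",cv2.resize(manip.read_camera("scene")[100:280,230:430,::-1],None,fx=3.3,fy=3.3,interpolation=cv2.INTER_CUBIC))
cv2.imwrite("pics/w2.png",manip.read_camera("wrist")[:,:,::-1])
```

```text
t 3.3 pos [0.4852 0.1959 0.1246] F [-2.1 -0.6  3.2] w 0.0005
shift [0.0002 0.0048 0.0026] turn [-0.11  0.01  0.2 ]
```

View pics/s2.png

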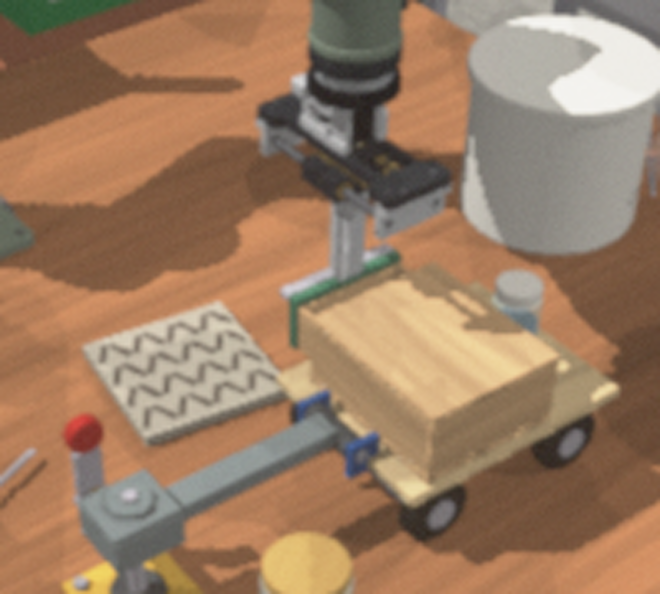

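View pics/w2.png

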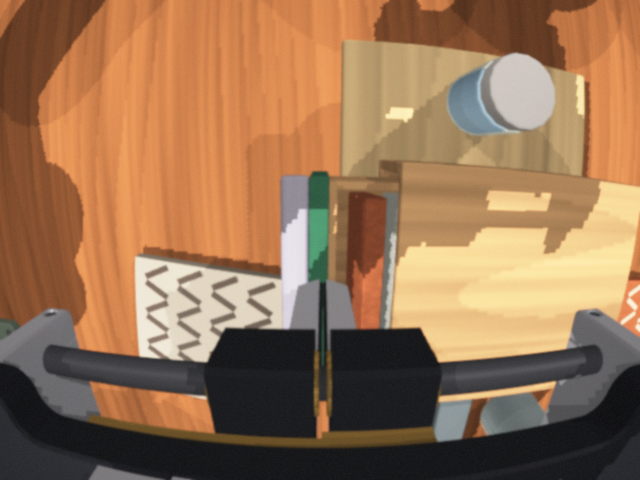

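Run:
```python
from h import *
for z in(.11,.1246,.141): print(z,proj("scene",(.485,.196,z)),proj("wrist",(.485,.196,z)),proj("top",(.485,.196,z)))
w=manip.camera_model("wrist");print(w)
for p in((283,178),(308,178),(328,178)):print(plane("wrist",*p,.141,w))
for p in((400,165),(388,327)):print(plane("wrist",*p,.15,w))
m=manip.read_camera("top")
cv2.imwrite("pics/top3.png",cv2.resize(m[170:320,180:400,::-1],None,fx=3.6,fy=3.6,interpolation=cv2.INTER_CUBIC))
```

```text
0.11 (np.float64(334.3624124758516), np.float64(192.01282970082931)) (np.float64(322.38977519511224), np.float64(275.95244118965167)) (np.float64(247.90525570564478), np.float64(270.5882952931908))
0.1246 (np.float64(334.5137889654498), np.float64(188.0517000328088)) (np.float64(322.33045179165737), np.float64(284.363447787486)) (np.float64(247.10662503502445), np.float64(270.09790470654866))
0.141 (np.float64(334.6865880043944), np.float64(183.529997874263)) (np.float64(322.25363691953277), np.float64(295.23637822283195)) (np.float64(246.18568031165543), np.float64(269.53240848937094))
{'K': array([[371.64829954,   0.        , 322.3389833 ],
       [  0.        , 371.64829954, 247.52983269],
       [  0.        ,   0.        ,   1.        ]]), 'origin': array([0.48662504, 0.2676271 , 0.32010721]), 'attitude': array([-0.25212073,  0.00441475, -0.01567212])}
[0.46705008 0.25639311 0.141     ]
[0.47911982 0.25609234 0.141     ]
[0.48872521 0.25592555 0.141     ]
[0.52189655 0.26249805 0.15      ]
[0.51858084 0.18111774 0.15      ]
```

View pics/top3.png

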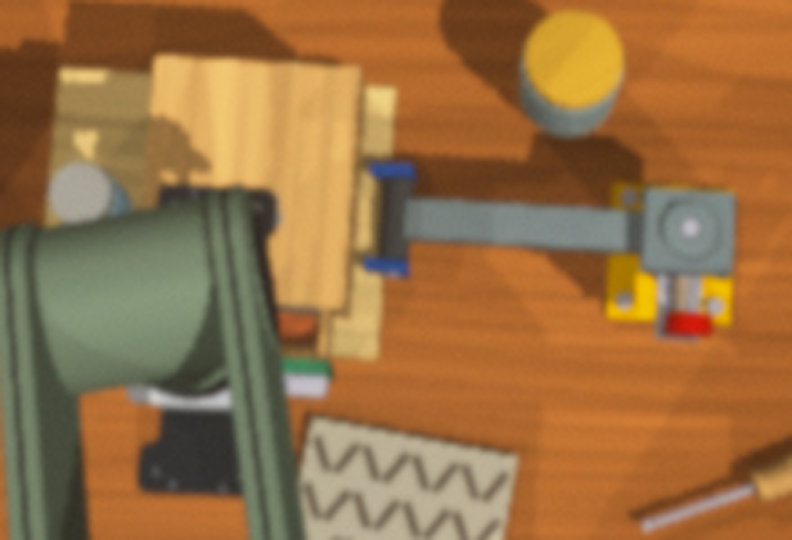

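Run:
```python
from h import *
np.set_printoptions(precision=4,suppress=True)
print(getattr(manip,"tip_extent",None)); s=manip.state();w=manip.camera_model("wrist")
Rt=R.from_rotvec(s["tool_rot"]);Rc=R.from_rotvec(w["attitude"])
print("cam in tool",Rt.inv().apply(w["origin"]-s["eef_pos"]), s["eef_pos"])
# tool-frame intersection of ray of tip corners in wrist0 (open): plane tool y=+-0.047
for u,v in((234,283),(412,283),(234,310),(412,310)):
    o,d=ray("wrist",u,v,w);o=Rt.inv().apply(o-s["eef_pos"]);d=Rt.inv().apply(d)
    for yy in(-.047,.047):
        t=(yy-o[1])/d[1]
        if t>0: print(u,v,o+d*t)
for z in(.014,0,-.016):
  for x in(.008,):
    for y in (-.047,-.0595,-.0125): print((x,y,z),proj("wrist",s["eef_pos"]+Rt.apply((x,y,z)),w))
```

```text
0.014
cam in tool [ 0.0717 -0.0002 -0.1955] [0.4856 0.1959 0.1246]
234 283 [ 0.006  -0.047  -0.0151]
412 283 [ 0.0055  0.047  -0.0136]
234 310 [-0.0074 -0.047  -0.0198]
412 310 [-0.0081  0.047  -0.0184]
(0.008, -0.047, 0.014) (np.float64(244.7174353105916), np.float64(263.3668915786812))
(0.008, -0.0595, 0.014) (np.float64(224.6760690741821), np.float64(263.2240640138161))
(0.008, -0.0125, 0.014) (np.float64(302.1319137844763), np.float64(263.60113712187604))
(0.008, -0.047, 0) (np.float64(239.77180227169657), np.float64(270.57531641617015))
(0.008, -0.0595, 0) (np.float64(218.57959067438523), np.float64(270.3436756698757))
(0.008, -0.0125, 0) (np.float64(300.7759795641078), np.float64(270.954239189239))
(0.008, -0.047, -0.016) (np.float64(233.3437202695431), np.float64(279.99839934736144))
(0.008, -0.0595, -0.016) (np.float64(210.68618447787046), np.float64(279.62412316373855))
(0.008, -0.0125, -0.016) (np.float64(299.00213380472036), np.float64(280.6119851005177))
```

Run:
```python
import cv2
a=cv2.imread("pics/w2.png")[160:360,200:460];cv2.imwrite("pics/w2z.png",cv2.resize(a,None,fx=3,fy=3,interpolation=cv2.INTER_CUBIC))
```

```text
(no output)
```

View pics/w2z.png

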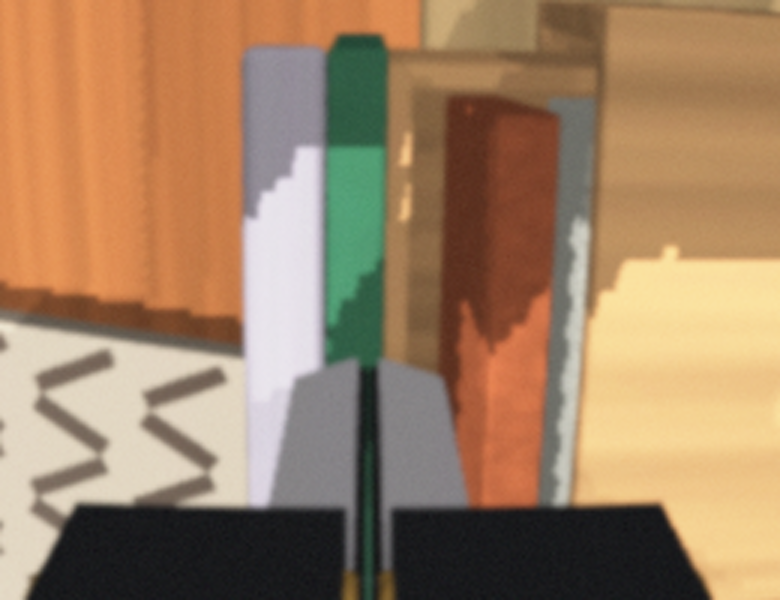

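The fingers ride on top of the lip. The wrist and scene views, and the upward force, all put the real fingertips about 15 mm behind the reported TCP rather than 14 mm ahead. In w2z the tips are at about (322,283), over the green front, and the lip has only moved about 19 mm. I'll use tip z = TCP z + 0.015 from here. Next I'll lift, back off, go lower and push again.

Request:
step_arm([
  [[0,0,0,-0.018,0,0,0],[0,0,-0.03,-0.018,0,0,0],[0,0,-0.065,-0.018,0,0,0],[0,0,-0.065,0.0,0,0,0],[0,0,-0.065,0.026,0,0,0],[0,0,-0.065,0.026,0,0,0],[0,0,-0.065,0.026,0,0,0]],
])

```text
clock: 4.15
eef_pos: [0.42, 0.1969, 0.0983]
tool_rot: [-2.238, -2.203, 0.003]
contact_force: [-0.3, 0.0, -0.0]
grip_width: 0.0008
```

Run:
```python
from h import *
target((.475,.198,.098))
cv2.imwrite("pics/w4.png",manip.read_camera("wrist")[:,:,::-1])
```

```text
t 4.15 pos [0.42   0.1969 0.0983] F [-0.3  0.  -0. ] w 0.0008
shift [0.002  0.055  0.0002] turn [-0.12  0.02  0.2 ]
```

View pics/w4.png

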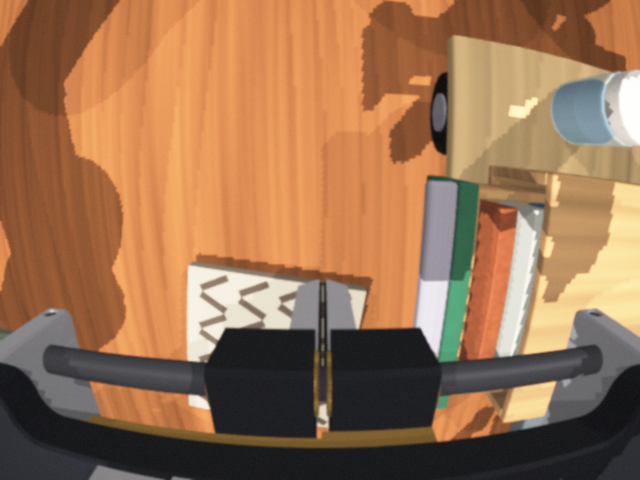

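Now the fingers are clear in front of the lip, which is at columns 415–455. I'll push again.

Request:
step_arm([
  [[0,0.001,0.02,0,0,0,0],[0,0.001,0.03,0,0,0,0],[0,0.001,0.038,0,0,0,0],[0,0.001,0.045,0,0,0,0],[0,0.001,0.051,0,0,0,0],[0,0.001,0.056,0,0,0,0],[0,0.001,0.059,0,0,0,0],[0,0.001,0.061,0,0,0,0]],
])

```text
clock: 5.0
eef_pos: [0.4821, 0.197, 0.0991]
tool_rot: [-2.239, -2.204, 0.0]
contact_force: [-1.6, 0.8, 1.2]
grip_width: 0.0005
```

Request:
step_arm([
  [[0,0,0.002,0,0,0,0],[0,0,0.003,0,0,0,0],[0,0,0.003,0,0,0,0]],
])

```text
clock: 5.3
eef_pos: [0.4847, 0.1969, 0.099]
tool_rot: [-2.238, -2.203, 0.002]
contact_force: [-3.4, -1.3, 1.9]
grip_width: -0.0
```

Request:
step_arm([
  [[0,0,0.003,0,0,0,0],[0,0,0.004,0,0,0,0],[0,0,0.004,0,0,0,0]],
])

```text
clock: 5.6
eef_pos: [0.4845, 0.197, 0.0984]
tool_rot: [-2.234, -2.199, 0.012]
contact_force: [-10.2, 0.1, 6.9]
grip_width: 0.0002
```

Run:
```python
from h import *
target((.48,.198,.098))
w=manip.camera_model("wrist");cv2.imwrite("pics/w5.png",manip.read_camera("wrist")[:,:,::-1])
```

```text
t 5.6 pos [0.4845 0.197  0.0984] F [-10.2   0.1   6.9] w 0.0002
shift [ 0.0009 -0.0045  0.0005] turn [-0.59  0.04  0.21]
```

View pics/w5.png

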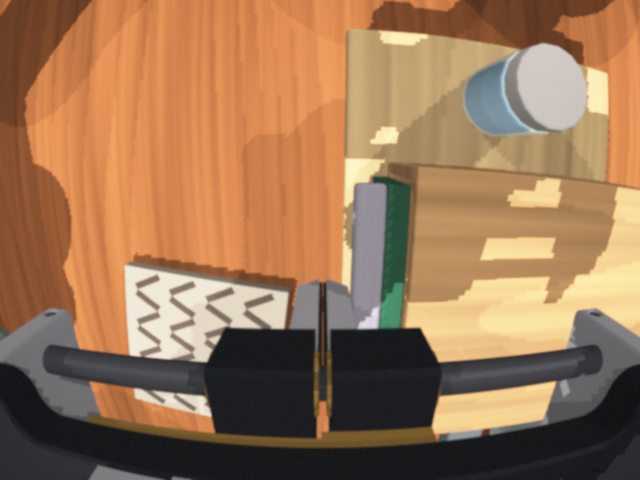

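The drawer front is flush with the chest (green edge at column 405) and there is a 10 N stop force, so the drawer is shut. I'll back off and go to the knob.

Request:
step_arm([
  [[0,0,-0.03,0,0,0,0],[0,0,-0.05,-0.03,0,0,0],[0.45,0,-0.05,-0.08,0,0,0],[0.45,0,-0.05,-0.11,0,0,0],[0.45,0,-0.05,-0.11,0,0,0]],
])

```text
clock: 6.15
eef_pos: [0.4401, 0.199, 0.2149]
tool_rot: [2.238, 2.204, 0.006]
contact_force: [0.6, -1.0, -0.3]
grip_width: 0.021
```

Run:
```python
from h import *
target((.516,-.095,.19))
```

```text
t 6.15 pos [0.4401 0.199  0.2149] F [ 0.6 -1.  -0.3] w 0.021
shift [-0.2929  0.0803  0.0244] turn [ 0.18 -0.15  0.23]
```

Request:
step_arm([
  [[0.45,-0.293,0.08,0.024,0,0,0],[0.45,-0.293,0.08,0.024,0,0,0],[0.45,-0.293,0.08,0.024,0,0,0],[0.45,-0.293,0.08,0.024,0,0,0],[0.45,-0.293,0.08,0.024,0,0,0],[0.45,-0.293,0.08,0.024,0,0,0],[0.45,-0.293,0.08,0.024,0,0,0],[0.45,-0.293,0.08,0.024,0,0,0]],
])

```text
clock: 6.95
eef_pos: [0.5153, -0.0962, 0.1889]
tool_rot: [-2.241, -2.2, -0.005]
contact_force: [-1.7, -0.4, 0.6]
grip_width: 0.0421
```

Run:
```python
from h import *
np.set_printoptions(precision=4,suppress=True)
target((.516,-.095,.112))
w=manip.camera_model("wrist");i=manip.read_camera("wrist")[:,:,::-1];cv2.imwrite("pics/w6.png",i)
for n in("wrist",):
    h=cv2.cvtColor(i,cv2.COLOR_BGR2HSV);m=(((h[...,0]<5)|(h[...,0]>174))&(h[...,1]>150)&(h[...,2]>70)).astype(np.uint8)
    c=max(cv2.findContours(m,0,1)[0],key=cv2.contourArea);b=cv2.boundingRect(c);print(b)
    print(plane("wrist",b[0]+b[2]/2,b[1]+b[3]/2,.15,w))
t=manip.read_camera("top");s=manip.read_camera("scene")
cv2.imwrite("pics/top6.png",cv2.resize(t[170:320,180:400,::-1],None,fx=3.6,fy=3.6,interpolation=cv2.INTER_CUBIC))
```

```text
t 6.95 pos [ 0.5153 -0.0962  0.1889] F [-1.7 -0.4  0.6] w 0.0421
shift [0.001  0.0006 0.0769] turn [ 0.08 -0.2   0.05]
(315, 236, 20, 46)
[ 0.5166 -0.0925  0.15  ]
```

View pics/w6.png

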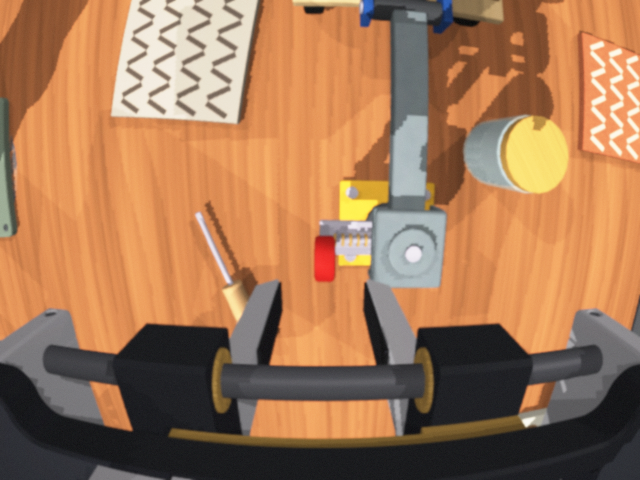

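View pics/top6.png

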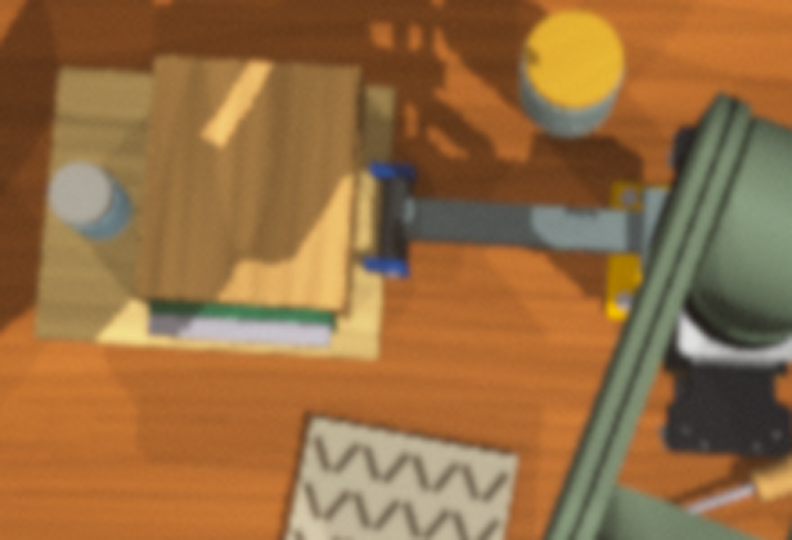

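The drawer stays shut. The knob is at (325,258) in the wrist view, centred between the fingers, so I'll descend.

Request:
step_arm([
  [[0.45,0.001,0.001,0.04,0,0,0],[0.45,0.001,0.001,0.065,0,0,0],[0.45,0.001,0.001,0.079,0,0,0],[0.45,0.001,0.001,0.079,0,0,0]],
])

```text
clock: 7.5
eef_pos: [0.5146, -0.0905, 0.1088]
tool_rot: [-2.231, -2.205, -0.003]
contact_force: [0.2, 0.2, -0.4]
grip_width: 0.0421
```

Run:
```python
from h import *
target((.516,-.095,.11))
cv2.imwrite("pics/w7.png",manip.read_camera("wrist")[:,:,::-1])
s=manip.read_camera("scene");cv2.imwrite("pics/s7.png",cv2.resize(s[160:310,200:400,::-1],None,fx=4,fy=4,interpolation=cv2.INTER_CUBIC))
```

```text
t 7.5 pos [ 0.5146 -0.0905  0.1088] F [ 0.2  0.2 -0.4] w 0.0421
shift [-0.0045  0.0015 -0.0012] turn [-0.11 -0.28  0.43]
```

View pics/w7.png

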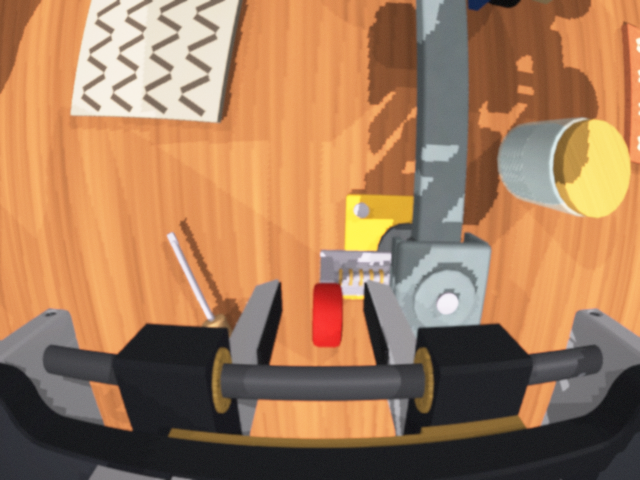

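View pics/s7.png

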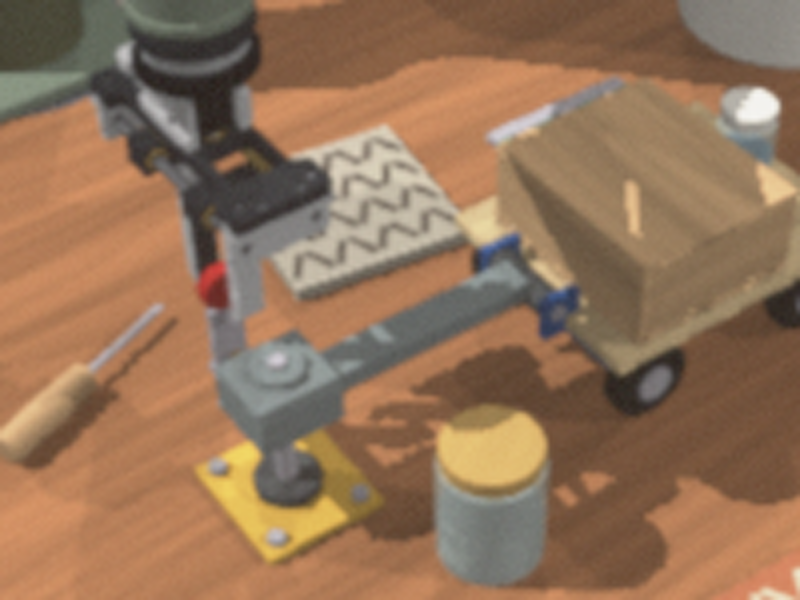

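Knob is between the fingers (327,315), with the tips about at its lower edge. I'll shift about 4 mm in y and 1.5 mm in x, then close.

Request:
step_arm([
  [[0.45,-0.004,0.0015,0,0,0,0],[0.45,-0.004,0.0015,0,0,0,0],[0,-0.004,0.0015,0,0,0,0],[0,-0.004,0.0015,0,0,0,0],[0,-0.004,0.0015,0,0,0,0],[0,-0.004,0.0015,0,0,0,0],[0,-0.004,0.0015,0,0,0,0],[0,-0.004,0.0015,0,0,0,0]],
])

```text
clock: 8.4
eef_pos: [0.5167, -0.096, 0.1117]
tool_rot: [-2.234, -2.205, -0.003]
contact_force: [-5.3, -0.1, 4.5]
grip_width: 0.0137
```

Run:
```python
from h import *
target((.499,-.095,.109))
cv2.imwrite("pics/w8.png",manip.read_camera("wrist")[:,:,::-1])
```

```text
t 8.4 pos [ 0.5167 -0.096   0.1117] F [-5.3 -0.1  4.5] w 0.0137
shift [ 0.0007 -0.0177  0.0027] turn [-0.02 -0.17  0.35]
```

View pics/w8.png

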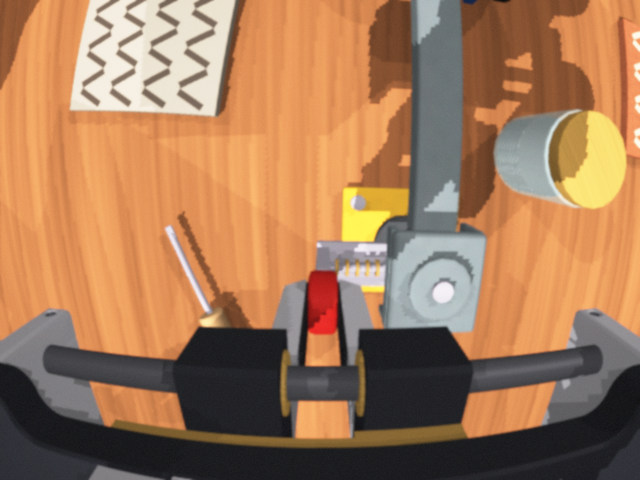

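The knob is gripped, width 13.7 mm. Now I'll pull the latch about 15.5 mm along -x.

Request:
step_arm([
  [[0,0,-0.004,0.001,0,0,0],[0,0,-0.008,0.001,0,0,0],[0,0,-0.012,0.001,0,0,0],[0,0,-0.0155,0.001,0,0,0],[0,0,-0.0155,0.001,0,0,0],[0,0,-0.0155,0.001,0,0,0]],
])

```text
clock: 9.05
eef_pos: [0.5039, -0.0957, 0.1116]
tool_rot: [2.235, 2.205, 0.01]
contact_force: [6.7, 1.9, -0.5]
grip_width: 0.0139
```

Run:
```python
from h import *
target((.5,-.095,.109))
cv2.imwrite("pics/w9.png",manip.read_camera("wrist")[:,:,::-1])
```

```text
t 9.05 pos [ 0.5039 -0.0957  0.1116] F [ 6.7  1.9 -0.5] w 0.0139
shift [ 0.0006 -0.0039  0.0025] turn [ 0.35 -0.17  0.32]
```

View pics/w9.png

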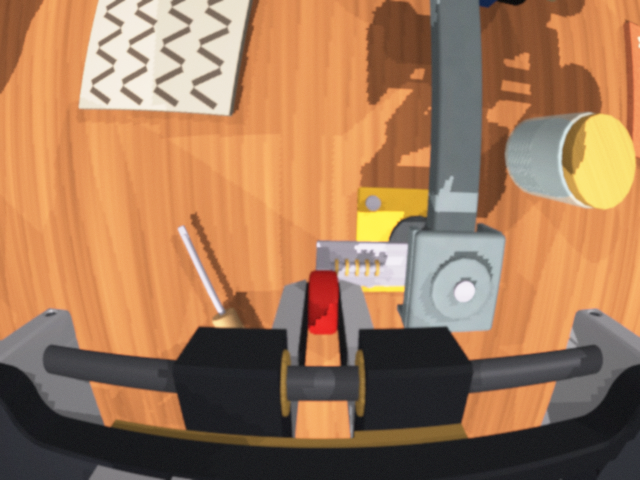

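Latch is out about 12.5 mm (the bolt cap moved to (464,291), force 6.7 N). I'll pull a little more.

Request:
step_arm([
  [[0,0,-0.003,0,0,0,0],[0,0,-0.005,0,0,0,0],[0,0,-0.006,0,0,0,0],[0,0,-0.006,0,0,0,0]],
])

```text
clock: 9.5
eef_pos: [0.4998, -0.0955, 0.1116]
tool_rot: [2.233, 2.202, 0.015]
contact_force: [7.6, 0.4, -3.7]
grip_width: 0.0138
```

Run:
```python
from h import *
target((.5,-.095,.109))
```

```text
t 9.5 pos [ 0.4998 -0.0955  0.1116] F [ 7.6  0.4 -3.7] w 0.0138
shift [0.0005 0.0002 0.0026] turn [ 0.62 -0.18  0.3 ]
```

The latch is about 17 mm out. Now I'll lift along the arc about the pivot, holding the pull.

Request:
step_arm([
  [[0,0.0014,-0.0025,-0.005,0,0,0],[0,0.0029,-0.0025,-0.01,0,0,0],[0,0.0046,-0.0025,-0.0145,0,0,0],[0,0.0064,-0.0025,-0.0195,0,0,0],[0,0.0083,-0.0025,-0.024,0,0,0],[0,0.0103,-0.0025,-0.029,0,0,0],[0,0.0125,-0.0025,-0.034,0,0,0],[0,0.0147,-0.0025,-0.0385,0,0,0]],
])

```text
clock: 10.3
eef_pos: [0.4994, -0.0811, 0.1502]
tool_rot: [2.23, 2.199, 0.021]
contact_force: [9.1, 0.3, -5.4]
grip_width: 0.0137
```

Run:
```python
from h import *
target((.4998,-.056,.189))
cv2.imwrite("pics/w10.png",manip.read_camera("wrist")[:,:,::-1])
s=manip.read_camera("scene");cv2.imwrite("pics/s10.png",cv2.resize(s[160:310,200:400,::-1],None,fx=4,fy=4,interpolation=cv2.INTER_CUBIC))
```

```text
t 10.3 pos [ 0.4994 -0.0811  0.1502] F [ 9.1  0.3 -5.4] w 0.0137
shift [ 0.0252  0.0007 -0.0388] turn [ 0.94 -0.14  0.29]
```

View pics/s10.png

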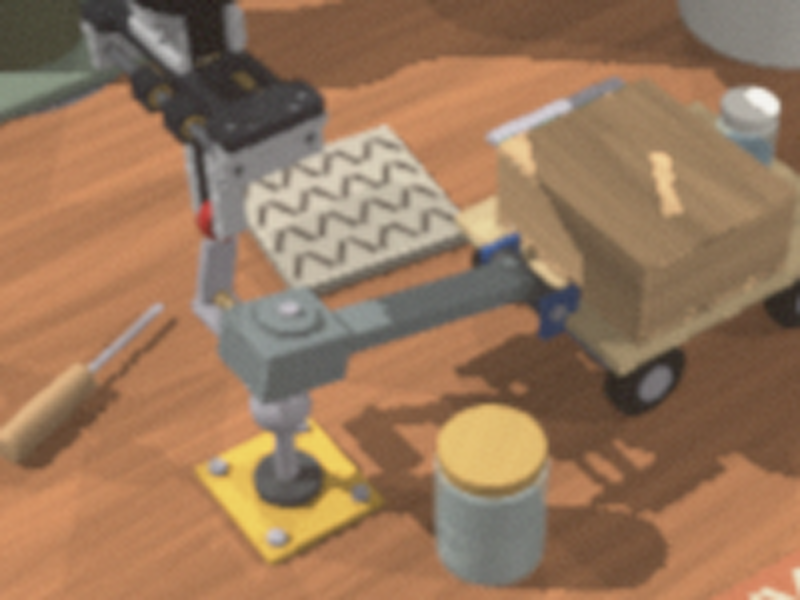

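View pics/w10.png

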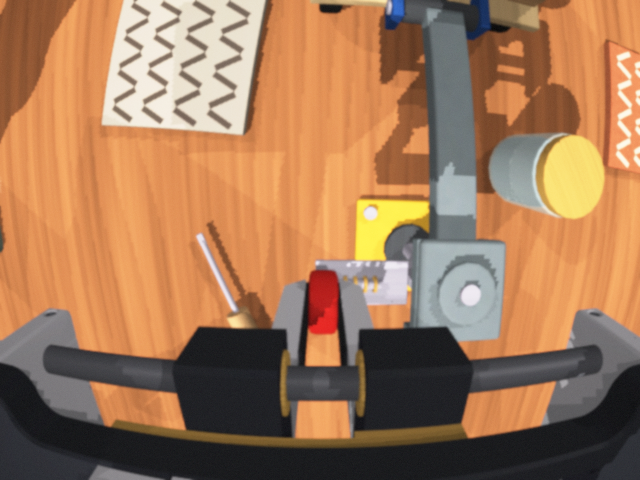

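The coupler is off the ball: it shows clear of the socket at (282,408). The knob is still firmly held. Continuing the arc to about 0.44 rad.

Request:
step_arm([
  [[0,0.0024,-0.001,-0.0045,0,0,0],[0,0.0048,-0.001,-0.009,0,0,0],[0,0.0075,-0.001,-0.0135,0,0,0],[0,0.0101,-0.001,-0.018,0,0,0],[0,0.0158,-0.001,-0.0263,0,0,0],[0,0.022,-0.001,-0.0345,0,0,0],[0,0.027,-0.001,-0.041,0,0,0],[0,0.027,-0.001,-0.041,0,0,0]],
])

```text
clock: 11.2
eef_pos: [0.5006, -0.0537, 0.1921]
tool_rot: [2.225, 2.196, 0.027]
contact_force: [8.4, -0.3, -3.8]
grip_width: 0.014
```

Request:
step_arm([
  [[0,0,0,0,0,0,0],[0,0,0,0,0,0,0],[0,0,0,0,0,0,0],[0,0,0,0,0,0,0],[0,0,0,0,0,0,0]],
])

```text
clock: 11.7
eef_pos: [0.5022, -0.0541, 0.1917]
tool_rot: [2.223, 2.194, 0.031]
contact_force: [7.2, -0.8, -4.5]
grip_width: 0.0139
```

Run:
```python
from h import *
target((.4998,-.056,.189))
cv2.imwrite("pics/w11.png",manip.read_camera("wrist")[:,:,::-1])
s=manip.read_camera("scene");cv2.imwrite("pics/s11.png",s[:,:,::-1])
cv2.imwrite("pics/s11z.png",cv2.resize(s[160:310,200:400,::-1],None,fx=4,fy=4,interpolation=cv2.INTER_CUBIC))
cv2.imwrite("pics/t11.png",manip.read_camera("top")[:,:,::-1])
print(manip.state()["joint_velocities"],manip.state()["eef_pos"])
```

```text
t 11.7 pos [ 0.5022 -0.0541  0.1917] F [ 7.2 -0.8 -4.5] w 0.0139
shift [-0.0019 -0.0025  0.0027] turn [ 1.54 -0.08  0.34]
[ 0.00055205  0.00082105 -0.00118331  0.00115731 -0.00135079  0.00084935] [ 0.50220909 -0.05410663  0.19171851]
```

View pics/s11z.png

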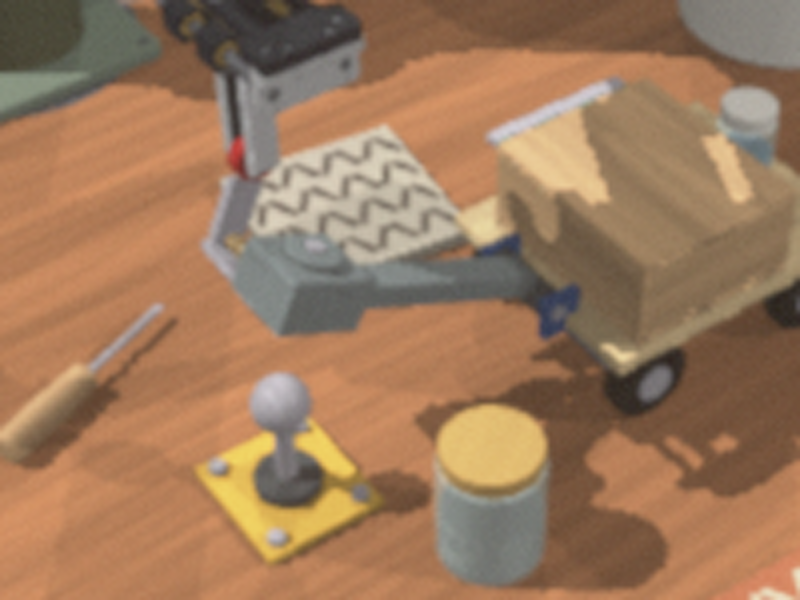

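View pics/t11.png

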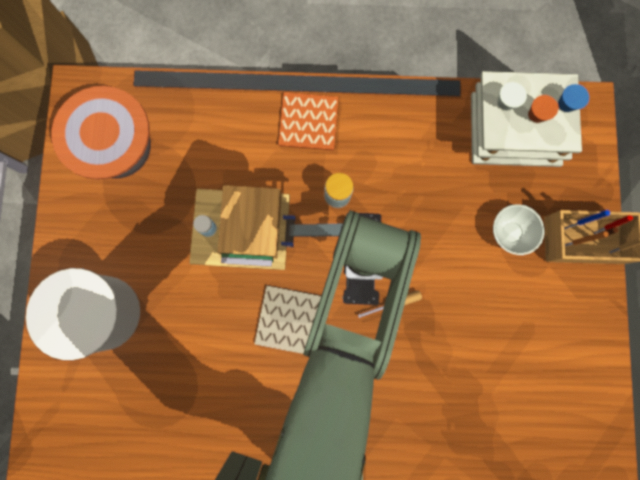

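Run:
```python
from h import *
for a in(.34,.38,.42,.46,.5):
    r=.198*np.cos(a)-.04*np.sin(a);z=.198*np.sin(a)+.04*np.cos(a);t=np.radians(-1.1)
    print(a,proj("scene",(.5857+r*np.sin(t),.102-r*np.cos(t),.085+z)))
s=manip.state();print(s["eef_pos"],s["clock"])
```

```text
0.34 (np.float64(275.9379446151544), np.float64(226.75541317632997))
0.38 (np.float64(277.25134311735553), np.float64(223.9784225046704))
0.42 (np.float64(278.6687141978162), np.float64(221.19779016426378))
0.46 (np.float64(280.18761269742447), np.float64(218.4197622062364))
0.5 (np.float64(281.80526349017964), np.float64(215.65065520057342))
[ 0.50220909 -0.05410663  0.19171851] 11.85
```

Request:
step_arm([
  [[0,0,0,0,0,0,0],[0,0,0,0,0,0,0],[0,0,0,0,0,0,0],[0,0,0,0,0,0,0],[0,0,0,0,0,0,0]],
])

```text
clock: 12.35
eef_pos: [0.5036, -0.0545, 0.1913]
tool_rot: [2.221, 2.191, 0.034]
contact_force: [7.4, -0.1, -2.8]
grip_width: 0.014
```

The bolt cap at (279,221) in the scene view matches about 0.42 rad. The grip and pose are steady, the drawer is shut and the bystanders have not moved, so I'm handing in.

```bash
python3 -c "
from station import manip
print(manip.hand_in())"
```

```text
the job is handed in; nothing more can be done
None
```

The drawer is shut and the latch pulled. The tongue was held raised at about 0.42 rad, roughly 8 cm above its seat, when I handed in at 12.35 s. `hand_in()` gives no verdict, so the result rests on my own checks.

- **Drawer:** The first push failed. The fingers rode over the lip and moved the drawer only about 19 mm. The wrist and scene pictures put the fingertips about 15 mm behind the reported TCP, but the specification says 14 mm ahead. I lowered by that difference and pushed again. The drawer met a firm 10 N stop, and the front looked flush with the chest in the pictures.
- **Latch:** I pinched the knob (13.7 mm wide in the grip, against 14 mm given). I pulled it about 17 mm along -x, with the spring at 7.6 N, before lifting. The tongue was still down by the pose readings.
- **Lift:** I followed the arc about the pivot. The bolt cap's pixel in the scene view matches 0.42 rad. The grip held at 14 mm, with outside forces of about 7 N sideways and 3 to 4.5 N down. TCP height drifted only about 0.4 mm per half second.
- **Bystanders:** In the last top and scene pictures none looked moved. I compared these by eye, without measuring positions.

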